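Set the packing board's length stop and slide the gift box up to it

ROBOT

A 6-joint arm with a two-finger parallel gripper is mounted at the origin on the work surface. World frame = base frame: x ahead of the robot, y to its left, z up, the work surface at z = 0. Lengths are in m, angles in rad, forces in N, time in s.
With the tool pointing down it reaches from about 0.3 to 0.775 m from the base axis. Payload 14.6 kg.
Tool frame: the origin (TCP) lies midway between the tips of the shut fingers; the grasp point (between the pads) lies 19 mm behind it (ctrl.pinch_z is the distance from the TCP to the grasp point, in m); z points along the fingers, y is the line along which they close (so a half turn about z gives the same grasp; the last joint's range is limited). The gripper opens to 94 mm and grips with 3 to 60 N. Pads are 16 mm wide; open, the fingers measure 119 mm over their backs; the gripper's body (75 mm by 177 mm) begins 78 mm behind the grasp point.
Start: joints at [-0.067, 0.3, 1.521, -0, 1.321, -0.067], TCP at [0.55, -0, 0.205] pointing down, gripper open.
Joint ranges: [-3.03, 3.03], [-0.79, 2.21], [0.23, 2.52], [-1.04, 4.18], [0, 3.07], [-2.55, 2.55]. Speed limits (rad/s): [2.22, 2.22, 2.57, 3.14, 3.14, 3.14].

INTERFACE

Orientations are given as [roll, pitch, yaw] about the fixed x, y, z axes, in that order (R = Rz(yaw) Ry(pitch) Rx(roll)).
In Python, from station import ctrl gives the robot as it stands.
- The arm moves only by the tool jog_arm, never from a script. Its argument "motion" is a list of rows, each a list of 7 numbers: the shift along the tool's x, y, z in m, then the turn, a rotation vector about the tool's x, y, z in rad, then the opening, from -1 (shut) to 1 (fully open). In form: [[tx, ty, tz, rx, ry, rz, gripper], ...]. A call has 1 to 5 rows; each row shifts and turns the commanded pose from where the row before left it, along the tool's axes as they then stand; what a row does not reach is not made up. A row lasts 1/10 s, in which the tool goes at most 50 mm and 8.59 degrees, less where a joint would pass 70% of its speed; a pose out of reach is approached as far as the arm can. A call is refused whole if a number of a shift passes 0.05 or a number of a turn 0.15, either way. A call with a gripper value outside its range is refused whole. The fingers move at their own pace and stop on an object; "squeeze" is the grip in N (left out, the last holds). Time passes only in rows, so rows that do not move let the fingers close. It gives the time, the measured TCP pose, the force, the opening and the grip force at its end, in the units of the state.
- ctrl.get_obs(): the state, without advancing time (a new reading comes with each control period).
- ctrl.camera(name): name is "scene" or "side" or "wrist"; returns the picture (400x640x3 uint8, red, green, blue); there is no depth.
- ctrl.camera_model(name): a dict with "intrinsics" (3x3 intrinsics, pixels), "k1" (the pictures are not rectified: a ray, as slopes to the right and down, at radius r is drawn at 1 + k1 r^2 times it, then the intrinsics apply), "rvec" (rotation vector, rad) and "tvec" (3), from world to camera coordinates, as OpenCV has them. Camera axes: x right, y down, z forward; pixel columns grow to the right and rows downward; lengths in m; the calibration is good to about 2 mm. A picture is of the moment at which its call begins: read the wrist's pose just before it. camera_model takes no time and is no camera call; for the wrist camera it gives the pose at the moment of the call.
- ctrl.hand_in(): hands the job in; it is judged then, once.
The state is a dict: "time_s": time; "qpos": joint angles; "joint_vel": joint speeds; "tau": joint torques, N m; "ee_pos": TCP position; "eef_rot": TCP orientation; "force": force on the tool from outside, world axes, zero at the start; "moment": the same for the moment, N m; "grip_width": finger opening in m; "grip_force": force on a finger pad.
Only numpy, scipy, OpenCV 4.12 (cv2) and the standard library are available. Lean on these libraries where they do the work, as an engineer would, in place of code of your own. Each camera call takes 0.05 s, during which the arm holds its last target. There are 200 camera calls.

TASK

On the white packing board, push the sliding stop by its black upright tab along the rail until it clicks into the notch beside the yellow tag. Then push the filled clear box on the board along until its side lies flat against the orange stop plate, with the stop still clicked into that notch. Only push: nothing is to be picked up, so keep the box flat on the board, and leave the other things in their places.

Things in the scene. Friction and masses are not known exactly. Their poses are not given: they have to be found in the camera images.
- jig: White packing board 345 x 500 x 12 mm, fixed. Origin at table level under the rail's middle line; x away from the robot, y left along the rail. Spans x -215 to 130, y -240 to 260 mm, top z = 12 mm. Metal rail at x = 0: 36 mm wide, y -210 to 90 mm, top z = 40 mm, with three V notches 14 mm wide across it at y = -100, -50 and 0 mm, each beside a coloured tag (order varies).
- stop (a joint): Travel of the sliding stop, m, 0 to 0.22, growing to the board's +y (tab at board y = -0.170 + value; notches at 0.070, 0.120, 0.170); starts at 0 to 0.035. It slides with 1 to 3 N. A sprung roller under it drops into each notch: from about 5 mm either side it is drawn in, the push felt dips to nothing, then 8 to 12 N, from either side, push it on out.
- pin (a joint): Drop of the green indicator pin on top of the carriage (moves with the sprung roller), m: about 0.0005 when riding on the rail between notches, about 0.005 when the stop has clicked fully into any notch.
- tab (a point): Middle of the black upright tab, 26 (x) x 12 (y) x 40 mm tall, z 62 to 102 mm above the table (this point 82), 8 mm to +x of the rail's middle line. It stands on the grey carriage (44 x 40 mm, top z = 62 mm) that rides on the rail. Axes as the board's. Push its -y side with shut fingers to move the stop to +y.
- stop_face (a point): Point on the orange stop plate's +y face where the box should meet it, 40 mm above the table, 4 mm to +y of the tab's middle and 128 mm nearer the robot. The plate is 8 mm thick, z 16 to 62 mm, fixed to the carriage, square to the rail, and reaches from board x = -22 to -190 mm. Axes as the board's.
- tag_yellow: Yellow tag, block 30 x 22 x 28 mm, fixed on the board 42 mm beyond the rail's middle line (+x), exactly beside its notch (same board y). Origin under its middle at the board's top; axes are the board's. The notch beside it is the one wanted.
- tag_red: Red tag, same shape, beside another notch.
- tag_blue: Blue tag, same shape, beside the remaining notch.
- box: Open clear box with toy cars and crayons fixed inside, 150 (its x) x 110 (its y) x 60 mm high, white rim, 0.3 to 0.55 kg, loose on the board in front of the rail, on the +y side of the stop, within 0.15 rad of square to the board. Origin at the middle of its underside. It slides with about 2 to 5 N; pushed much harder against the plate it would shove the stop out of its notch.
- box_face (a point): Middle of the box's outer -y side (150 mm wide), the side that is to lie against the stop plate, 28 mm above its underside; axes are the box's.
- box_back (a point): Middle of the box's outer +y side, the side to push on, 28 mm above its underside.
- pot: Small white pot with a yellow lid, 54 mm wide, 42 mm high, loose on the board's -y end. Leave alone.
- car_red: Red toy car, 72 x 28 x 27 mm, loose on the board behind the rail. Leave alone.
- car_green: Green toy car, 72 x 28 x 27 mm, loose on the board behind the rail. Leave alone.
- car_blue: Blue toy car, 72 x 28 x 27 mm, loose on the table to the right of the board. Leave alone.
- crayon_box: Yellow and green carton, 72 x 26 x 90 mm, standing loose to the left of the board. Leave alone.
- glue: White bottle with an orange cap, 38 mm wide, 110 mm high, standing loose to the left of the board. Leave alone.
- spare_box: Second clear box, 150 x 110 x 60 mm, loose on the table to the right of the board. Leave alone.

How it is judged:
By the outcome, as a careful person would: the job done as asked, in the order asked, and still so for the second after the job is handed in, with the robot touching nothing.
It also fails if it takes over 56 s, if anything falls off the work surface, if the arm or the gripper's body presses on something with over 40 N, if the wrist force passes 120 N, or if a joint passes its speed limit or range.

## Working session

There is one attempt and no reset: what is moved stays moved. The work goes in short steps, Python scripts to look and compute and a tool call to move; the robot and the scene stay as the last step left them, time stands still between calls to the robot, and variables do not carry over. Pictures are saved under pics/ and viewed, at most 10 in all, crops included, and the job is handed in when it is done.

Besides the shell and the picture viewer there is one more tool, called after "Emit:" by a JSON object that holds its "api" and its "payload". jog_arm: Moves the arm, as the interface text tells. Its arguments: {"type":"object","properties":{"motion":{"type":"array"},"squeeze":{"type":"number"}},"required":["motion"]}

```bash
mkdir -p pics; cat > h.py <<'E'
import numpy as np, cv2
from station import ctrl
def cast(m,uv,z):
    K=np.array(m["intrinsics"]);k1=m["k1"];R=cv2.Rodrigues(np.array(m["rvec"],float))[0];t=np.array(m["tvec"],float)
    uv=np.atleast_2d(np.array(uv,float));s=cv2.undistortPoints(uv[:,None],K,np.array([k1,0,0,0.]))[:,0]
    d=np.c_[s,np.ones(len(s))]@R; c=-R.T@t
    return c+d*((z-c[2])/d[:,2])[:,None]
def proj(m,P):
    return cv2.projectPoints(np.atleast_2d(np.array(P,float)),np.array(m["rvec"],float),np.array(m["tvec"],float),np.array(m["intrinsics"]),np.array([m["k1"],0,0,0.]))[0][:,0]
def snap(n,f):
    m=ctrl.camera_model(n);im=ctrl.camera(n);cv2.imwrite(f"pics/{f}.png",im[:,:,::-1]);return m,im
E
python3 - <<'E'
from h import *
for n in("scene","side"):
    m,im=snap(n,n+"0");R=cv2.Rodrigues(np.array(m["rvec"],float))[0];print(n,-R.T@np.array(m["tvec"]),m["k1"])
E
```

```text
scene [1.37446198 0.0874032  0.77830945] -0.011234968277092736
side [-0.04178193 -0.97099721  0.98569021] -0.01897621279518612
```

View pics/scene0.png

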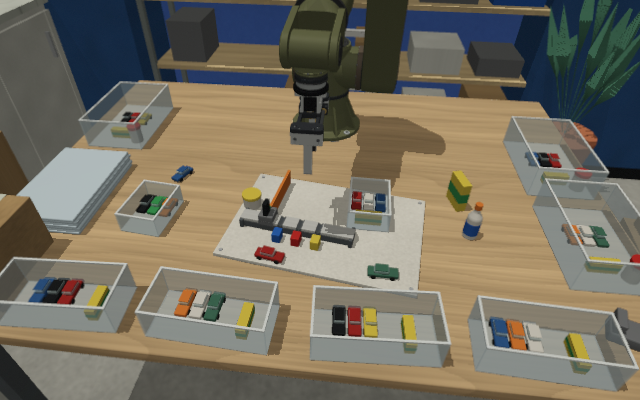

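View pics/side0.png

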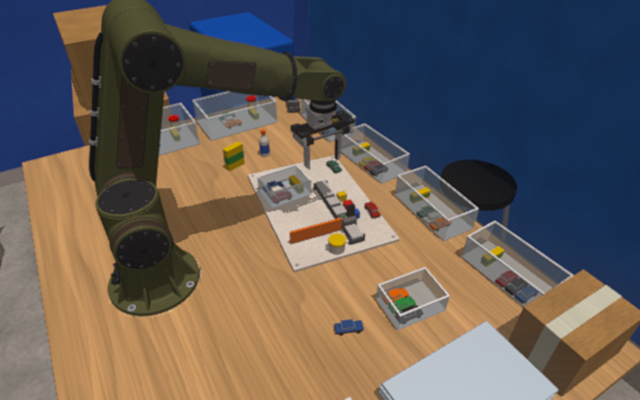

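Both views show the board. In the scene view the tags run blue (277,235), red (296,238), yellow (316,242), so yellow is the farthest notch (+y, travel 0.170). The stop's tab is near (266,207), the orange plate near (283,190) and the box near (370,203).

```bash
python3 - <<'E'
from h import *
a=cv2.imread("pics/scene0.png")[165:295,210:440];b=cv2.imread("pics/side0.png")[140:280,235:405]
cv2.imwrite("pics/c0.png",cv2.resize(a,None,fx=3.4,fy=3.4,interpolation=cv2.INTER_CUBIC))
cv2.imwrite("pics/c1.png",cv2.resize(b,None,fx=4,fy=4,interpolation=cv2.INTER_CUBIC))
m=ctrl.camera_model("scene");s=ctrl.camera_model("side")
print(ctrl.get_obs()["time_s"])
for n,mm in(("scene",m),("side",s)):
    im=cv2.imread(f"pics/{n}0.png");hsv=cv2.cvtColor(im,cv2.COLOR_BGR2HSV)
    x0,x1,y0,y1=(215,430,170,290) if n=="scene" else (245,400,150,270)
    for c,lo,hi in(("yel",(22,130,90),(32,255,255)),("blue",(105,130,60),(125,255,255)),("red",(0,160,60),(4,255,255)),("org",(6,170,80),(16,255,255))):
        k=cv2.inRange(hsv,lo,hi);M=np.zeros_like(k);M[y0:y1,x0:x1]=k[y0:y1,x0:x1]
        N,L,st,ce=cv2.connectedComponentsWithStats(M)
        print(n,c,[(st[i].tolist(),ce[i].round(1).tolist()) for i in range(1,N) if st[i][4]>15])
E
```

```text
0.1
scene yel [([242, 187, 19, 15, 221], [250.8, 194.1]), ([310, 234, 11, 17, 142], [314.6, 241.7])]
scene blue [([378, 194, 7, 7, 44], [380.9, 197.2]), ([376, 203, 9, 9, 65], [380.0, 207.2]), ([272, 227, 11, 16, 138], [276.6, 234.0])]
scene red [([354, 192, 7, 7, 47], [357.1, 194.9]), ([351, 201, 10, 8, 65], [355.9, 205.0]), ([291, 230, 11, 16, 134], [295.5, 237.8]), ([255, 246, 29, 16, 229], [269.3, 253.8])]
scene org [([270, 170, 20, 38, 271], [281.0, 190.4])]
side yel [([290, 176, 10, 8, 51], [294.3, 179.6]), ([337, 191, 9, 10, 60], [341.6, 195.3]), ([329, 234, 17, 13, 179], [336.8, 239.7])]
side blue [([261, 150, 7, 3, 20], [264.2, 151.0]), ([355, 209, 4, 9, 26], [356.6, 212.6])]
side red [([344, 200, 8, 7, 38], [347.5, 202.8]), ([366, 203, 11, 7, 47], [370.8, 205.7]), ([370, 211, 10, 6, 33], [374.6, 213.8])]
side org [([291, 218, 51, 25, 567], [315.7, 230.0])]
```

View pics/c0.png

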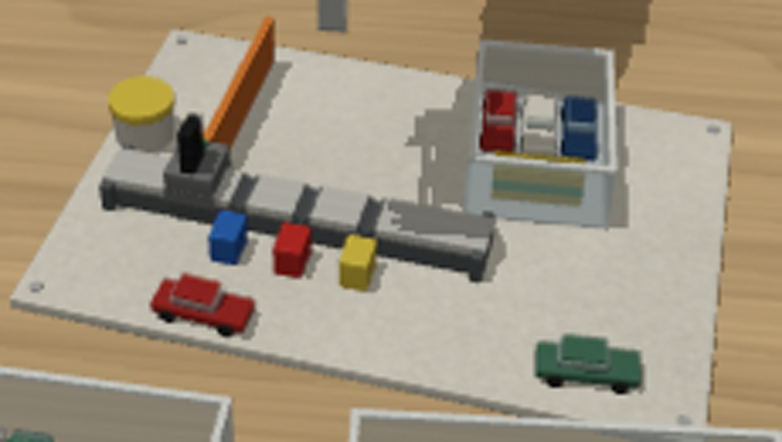

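View pics/c1.png

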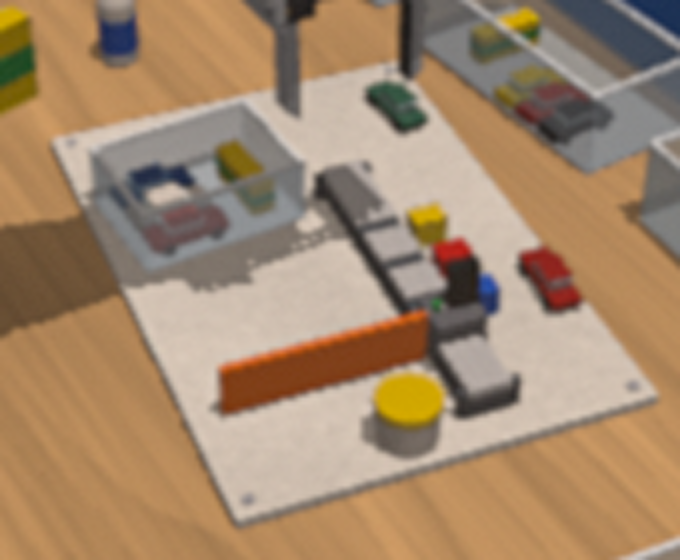

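Crop 1: board corners at about (175,30), (731,123) and (12,303). Box rim corners are at about (481,42), (613,49), (614,170) and (473,158). The tab top is near (192,118). Crop 2 shows the side-view board corners at (55,140), (238,523) and (655,398).

```bash
python3 - <<'E'
from h import *
m=ctrl.camera_model("scene");s=ctrl.camera_model("side")
A=lambda p:(np.array(p,float)+.5)/3.4-.5+[210,165]
B=lambda p:(np.array(p,float)+.5)/4-.5+[235,140]
def fit(P,Q):
    P=np.array(P,float);Q=np.array(Q)[:,:2];p,q=P.mean(0),Q.mean(0);a,b=P-p,Q-q
    th=np.arctan2((a[:,0]*b[:,1]-a[:,1]*b[:,0]).sum(),(a*b).sum());R=np.array([[np.cos(th),-np.sin(th)],[np.sin(th),np.cos(th)]])
    t=q-R@p;return th,t,np.abs(P@R.T+t-Q).max(1)
bc=[[-.215,-.24],[-.215,.26],[.13,-.24]]
qa=cast(m,A([(175,30),(731,123),(12,303)]),.012);qb=cast(s,B([(238,523),(55,140),(655,398)]),.012)
for q in(qa,qb):print("board",fit(bc,q))
th,t,e=fit(bc+bc,np.r_[qa,qb]);print(th,t,e)
R=np.array([[np.cos(th),-np.sin(th)],[np.sin(th),np.cos(th)]]);tob=lambda q:((q[:,:2]-t)@R).round(4).tolist()
print("tags scene z.030",tob(cast(m,[(276.6,234),(295.5,237.8),(314.6,241.7)],.03)))
bx=[[-.075,-.055],[-.075,.055],[.075,.055],[.075,-.055]]
q=cast(m,A([(481,42),(613,49),(614,170),(473,158)]),.072);f=fit(bx,q);print("box",f,tob(q),tob(f[1][None]))
q=cast(s,B([(92,150),(245,103),(303,165)]),.072);print("side rim",tob(q))
print("tab top scene",tob(cast(m,A([(193,118)]),.102)),"side",tob(cast(s,B([(463,257)]),.102)))
print("pot",tob(cast(m,[(250.8,194.1)],.054)))
print("plate top",tob(cast(m,A([(273,20)]),.062)),tob(cast(s,B([(220,367),(425,312)]),.062)))
E
```

```text
board (np.float64(-0.14693774551757197), array([0.60252649, 0.03225234]), array([0.00224304, 0.00371154, 0.00146849]))
board (np.float64(-0.15648508309129336), array([0.59693224, 0.02739274]), array([0.00229485, 0.00165531, 0.00346306]))
-0.15170832308387153 [0.59973044 0.02982353] [0.00348725 0.00211247 0.00443548 0.00220263 0.00326189 0.00748941]
tags scene z.030 [[0.0436, -0.0995], [0.0439, -0.0495], [0.0445, 0.0002]]
box (np.float64(-0.009598964023051475), array([0.49310336, 0.15621541]), array([0.00289085, 0.00131762, 0.00335663, 0.00195221])) [[-0.1883, 0.0457], [-0.2078, 0.1524], [-0.0582, 0.1705], [-0.0437, 0.0668]] [[-0.1245, 0.1088]]
side rim [[-0.206, 0.1483], [-0.0624, 0.1656], [-0.0481, 0.0619]]
tab top scene [[0.0012, -0.1372]] side [[0.0082, -0.1302]]
pot [[-0.0623, -0.208]]
plate top [[-0.1853, -0.1336]] [[-0.1905, -0.1357], [-0.0247, -0.136]]
```

```bash
cat >> h.py <<'E'
from scipy.spatial.transform import Rotation as Ro
TH=-0.152;T0=np.array([.600,.030]);RB=np.array([[np.cos(TH),-np.sin(TH)],[np.sin(TH),np.cos(TH)]])
def where():
    o=ctrl.get_obs();p=np.array(o["ee_pos"]);R=Ro.from_euler("xyz",o["eef_rot"])
    return o,p,R,np.r_[(p[:2]-T0)@RB,p[2]]
def delta(bp):   # board point (z above table) -> shift in tool axes now
    o,p,R,b=where();w=np.r_[RB@np.array(bp[:2])+T0,bp[2]];return R.inv().apply(w-p).round(4)
def show():
    o,p,R,b=where();print("t",o["time_s"],"board",b.round(4),"F",np.r_[np.array(o["force"])[:2]@RB,o["force"][2]].round(2),"rot",np.round(o["eef_rot"],3),"w",o["grip_width"])
E
python3 - <<'E'
from h import *
show();o,p,R,b=where();print(R.as_matrix().round(2),delta((.008,-.175,.13)),delta((.008,-.175,.072)))
for y in(TH+np.pi/2,TH-np.pi/2):
    g=Ro.from_euler("z",y)*Ro.from_euler("x",np.pi);print((R.inv()*g).as_rotvec())
E
```

```text
t 0.1 board [-0.0451 -0.0372  0.205 ] F [ 0.36 -0.92 -0.29] rot [-3.141 -0.     1.571] w 0.09387156537401548
[[-0.  1. -0.]
 [ 1.  0.  0.]
 [ 0. -0. -1.]] [-0.1442  0.0317  0.0749] [-0.1442  0.0318  0.1329]
[-1.03303913e-03  2.01357798e-06  1.52003848e-01]
[-3.01569372e-06 -1.54716115e-03 -2.98958841e+00]
```

Emit:
{"api": "jog_arm", "payload": {"motion": [[0,0,0,0,0,0.076,-1],[0,0,0,0,0,0.076,-1],[-0.046,0.018,0.025,0,0,0,-1],[-0.046,0.018,0.025,0,0,0,-1],[-0.046,0.017,0.025,0,0,0,-1]], "squeeze": 10}}

```text
time_s: 0.6
ee_pos: [0.5786, -0.1321, 0.1366]
eef_rot: [-3.142, -0.0, 1.42]
force: [0.9, 0.4, 0.4]
grip_width: 0.0574
grip_force: 0.0
```

Emit:
{"api": "jog_arm", "payload": {"motion": [[0,0,0,0,0,0,-1],[0,0,0,0,0,0,-1],[0,0,0,0,0,0,-1]]}}

```text
time_s: 0.9
ee_pos: [0.5786, -0.1299, 0.1381]
eef_rot: [3.141, -0.0, 1.419]
force: [0.1, -1.0, 0.4]
grip_width: 0.0335
grip_force: 0.0
```

```bash
python3 - <<'E'
from h import *
show();print(delta((.008,-.175,.072)))
m=ctrl.camera_model("wrist");im=ctrl.camera("wrist");cv2.imwrite("pics/w0.png",im[:,:,::-1])
E
```

```text
t 0.9 board [ 0.0031 -0.1613  0.1381] F [ 0.25 -0.98  0.44] rot [ 3.141 -0.     1.419] w 0.033455828443352556
[-0.0137  0.0049  0.0661]
```

View pics/w0.png

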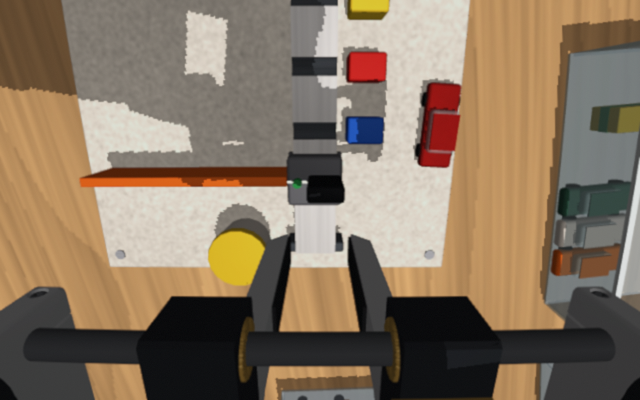

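The wrist view shows the tab at (326,188), the notches at rows 130, 66 and 2, and the fingers on the tab's -y side. The fingers are still closing, so I'll move back, descend, then push.

Emit:
{"api": "jog_arm", "payload": {"motion": [[-0.014,0.005,0,0,0,0,-1],[0,0,0.022,0,0,0,-1],[0,0,0.022,0,0,0,-1],[0,0,0.022,0,0,0,-1],[0,0,0,0,0,0,-1]]}}

```text
time_s: 1.45
ee_pos: [0.5802, -0.1451, 0.0694]
eef_rot: [-3.138, -0.001, 1.419]
force: [0.4, -0.9, -0.3]
grip_width: 0.0003
grip_force: 0.0
```

```bash
python3 - <<'E'
from h import *
show();print(delta((.008,-.165,.072)))
E
```

```text
t 1.45 board [ 0.007  -0.1761  0.0694] F [ 0.5  -0.82 -0.28] rot [-3.138e+00 -1.000e-03  1.419e+00] w 0.0002826685476431439
[ 0.0111  0.001  -0.0026]
```

Emit:
{"api": "jog_arm", "payload": {"motion": [[0.01,0,0,0,0,0,-1],[0.01,0,-0.002,0,0,0,-1],[0.004,0,0,0,0,0,-1],[0.004,0,0,0,0,0,-1],[0.004,0,0,0,0,0,-1]]}}

```text
time_s: 1.95
ee_pos: [0.5867, -0.1136, 0.0745]
eef_rot: [3.14, 0.001, 1.419]
force: [-0.1, -4.1, 2.6]
grip_width: 0.0002
grip_force: 1.9
```

Emit:
{"api": "jog_arm", "payload": {"motion": [[0.004,0,0,0,0,0,-1],[0.004,0,0,0,0,0,-1]]}}

```text
time_s: 2.15
ee_pos: [0.5875, -0.1057, 0.0738]
eef_rot: [3.141, 0.0, 1.419]
force: [0.4, -3.4, 3.6]
grip_width: 0.0006
grip_force: 2.0
```

Emit:
{"api": "jog_arm", "payload": {"motion": [[0.004,0,0,0,0,0,-1],[0.004,0,0,0,0,0,-1]]}}

```text
time_s: 2.35
ee_pos: [0.5887, -0.0976, 0.0736]
eef_rot: [3.142, 0.0, 1.419]
force: [1.0, -4.0, 3.7]
grip_width: 0.0003
grip_force: 2.0
```

Emit:
{"api": "jog_arm", "payload": {"motion": [[0.003,0,0,0,0,0,-1]]}}

```text
time_s: 2.45
ee_pos: [0.5891, -0.0945, 0.0735]
eef_rot: [-3.142, -0.0, 1.419]
force: [0.0, -2.8, 2.4]
grip_width: 0.0003
grip_force: 1.6
```

Emit:
{"api": "jog_arm", "payload": {"motion": [[0.003,0,0,0,0,0,-1]]}}

```text
time_s: 2.55
ee_pos: [0.5894, -0.0913, 0.0733]
eef_rot: [-3.141, -0.001, 1.419]
force: [0.8, 0.1, 0.8]
grip_width: 0.0002
grip_force: 0.0
```

Emit:
{"api": "jog_arm", "payload": {"motion": [[0.003,0,0,0,0,0,-1]]}}

```text
time_s: 2.65
ee_pos: [0.5897, -0.0883, 0.0732]
eef_rot: [-3.14, -0.001, 1.419]
force: [-0.5, 0.1, 0.1]
grip_width: 0.0006
grip_force: 0.0
```

Emit:
{"api": "jog_arm", "payload": {"motion": [[0.003,0,0,0,0,0,-1]]}}

```text
time_s: 2.75
ee_pos: [0.5902, -0.0855, 0.0733]
eef_rot: [-3.141, -0.0, 1.419]
force: [-1.5, -8.3, 0.4]
grip_width: 0.0005
grip_force: 4.4
```

Emit:
{"api": "jog_arm", "payload": {"motion": [[0.003,0,0,0,0,0,-1]]}}

```text
time_s: 2.85
ee_pos: [0.5904, -0.0838, 0.0733]
eef_rot: [-3.141, 0.002, 1.419]
force: [-1.8, -10.4, -1.2]
grip_width: 0.0004
grip_force: 5.6
```

```bash
python3 - <<'E'
from h import *
show()
E
```

```text
t 2.85 board [ 0.0078 -0.1139  0.0733] F [ -0.22 -10.51  -1.25] rot [-3.141e+00  2.000e-03  1.419e+00] w 0.00042113792086845254
```

The dip and re-contact give notch 1 a seated contact at world y of about -0.086. By spacing, notch 2 should be at about -0.037 and the wanted notch at about +0.013, with draw-in from about +0.007.

Emit:
{"api": "jog_arm", "payload": {"motion": [[0.003,0,0,0,0,0,-1],[0.003,0,0,0,0,0,-1],[0.003,0,0,0,0,0,-1],[0.004,0,0,0,0,0,-1],[0.004,0,0,0,0,0,-1]]}}

```text
time_s: 3.35
ee_pos: [0.5931, -0.066, 0.0732]
eef_rot: [-3.141, 0.0, 1.419]
force: [-3.0, -3.8, -1.9]
grip_width: 0.0004
grip_force: 2.0
```

Emit:
{"api": "jog_arm", "payload": {"motion": [[0.004,0,0,0,0,0,-1],[0.004,0,0,0,0,0,-1],[0.004,0,0,0,0,0,-1],[0.004,0,0,0,0,0,-1],[0.004,0,0,0,0,0,-1]]}}

```text
time_s: 3.85
ee_pos: [0.5965, -0.0461, 0.0735]
eef_rot: [-3.141, 0.0, 1.419]
force: [-2.5, -3.8, -1.8]
grip_width: 0.0006
grip_force: 2.0
```

Emit:
{"api": "jog_arm", "payload": {"motion": [[0.003,0,0,0,0,0,-1],[0.003,0,0,0,0,0,-1],[0.003,0,0,0,0,0,-1]]}}

```text
time_s: 4.15
ee_pos: [0.5982, -0.037, 0.074]
eef_rot: [3.141, -0.001, 1.419]
force: [-0.2, -0.3, -0.3]
grip_width: 0.001
grip_force: 0.0
```

Emit:
{"api": "jog_arm", "payload": {"motion": [[0.003,0,0,0,0,0,-1]]}}

```text
time_s: 4.25
ee_pos: [0.5985, -0.0351, 0.074]
eef_rot: [3.141, 0.001, 1.419]
force: [-2.7, -12.6, 1.2]
grip_width: 0.0004
grip_force: 6.1
```

Emit:
{"api": "jog_arm", "payload": {"motion": [[0.003,0,0,0,0,0,-1]]}}

```text
time_s: 4.35
ee_pos: [0.5988, -0.0327, 0.0739]
eef_rot: [3.141, 0.002, 1.419]
force: [-1.5, -9.6, 1.6]
grip_width: 0.0003
grip_force: 4.8
```

Emit:
{"api": "jog_arm", "payload": {"motion": [[0.003,0,0,0,0,0,-1]]}}

```text
time_s: 4.45
ee_pos: [0.5993, -0.0296, 0.0739]
eef_rot: [3.141, 0.001, 1.418]
force: [-0.6, -5.7, 2.1]
grip_width: 0.0003
grip_force: 2.9
```

Emit:
{"api": "jog_arm", "payload": {"motion": [[0.004,0,0,0,0,0,-1],[0.004,0,0,0,0,0,-1],[0.004,0,0,0,0,0,-1],[0.004,0,0,0,0,0,-1],[0.004,0,0,0,0,0,-1]]}}

```text
time_s: 4.95
ee_pos: [0.6025, -0.0086, 0.0738]
eef_rot: [3.141, 0.0, 1.419]
force: [0.1, -4.0, 2.1]
grip_width: 0.0006
grip_force: 2.0
```

Emit:
{"api": "jog_arm", "payload": {"motion": [[0.004,0,0,0,0,0,-1],[0.004,0,0,0,0,0,-1],[0.002,0,0,0,0,0,-1]]}}

```text
time_s: 5.25
ee_pos: [0.6038, 0.0015, 0.0735]
eef_rot: [-3.142, -0.0, 1.419]
force: [0.8, -2.3, 1.1]
grip_width: 0.0004
grip_force: 1.4
```

Emit:
{"api": "jog_arm", "payload": {"motion": [[0.002,0,0,0,0,0,-1]]}}

```text
time_s: 5.35
ee_pos: [0.604, 0.0033, 0.0735]
eef_rot: [-3.142, -0.0, 1.419]
force: [1.1, -3.9, 2.0]
grip_width: 0.0006
grip_force: 1.4
```

Emit:
{"api": "jog_arm", "payload": {"motion": [[0.002,0,0,0,0,0,-1]]}}

```text
time_s: 5.45
ee_pos: [0.6043, 0.0052, 0.0735]
eef_rot: [-3.141, -0.0, 1.419]
force: [0.9, -2.4, 1.7]
grip_width: 0.0004
grip_force: 1.0
```

Emit:
{"api": "jog_arm", "payload": {"motion": [[0.002,0,0,0,0,0,-1]]}}

```text
time_s: 5.55
ee_pos: [0.6045, 0.0073, 0.0733]
eef_rot: [-3.141, -0.0, 1.419]
force: [-0.7, -0.3, -0.6]
grip_width: 0.0003
grip_force: 0.0
```

Emit:
{"api": "jog_arm", "payload": {"motion": [[0.001,0,0,0,0,0,-1]]}}

```text
time_s: 5.65
ee_pos: [0.6046, 0.0084, 0.0733]
eef_rot: [-3.141, -0.0, 1.419]
force: [0.4, -0.2, 0.0]
grip_width: 0.0004
grip_force: 0.0
```

Emit:
{"api": "jog_arm", "payload": {"motion": [[0.001,0,0,0,0,0,-1]]}}

```text
time_s: 5.75
ee_pos: [0.6048, 0.0092, 0.0734]
eef_rot: [-3.141, -0.0, 1.419]
force: [-0.3, -0.3, -0.2]
grip_width: 0.0005
grip_force: 0.0
```

The force went to zero at y = 0.0073, so the stop has clicked in. Next: retreat, go up, cross over to behind the box opening the fingers, then measure.

Emit:
{"api": "jog_arm", "payload": {"motion": [[-0.015,0,0,0,0,0,-1],[-0.01,0,-0.02,0,0,0,-1],[0,0,-0.035,0,0,0,-1],[0,0,-0.035,0,0,0,-1],[0.03,-0.03,-0.01,0,0,0,-1]]}}

```text
time_s: 6.25
ee_pos: [0.5781, 0.0153, 0.177]
eef_rot: [3.136, -0.0, 1.415]
force: [0.0, 1.3, -0.1]
grip_width: 0.0004
grip_force: 0.0
```

Emit:
{"api": "jog_arm", "payload": {"motion": [[0.045,-0.025,0,0,0,0,0],[0.045,-0.025,0,0,0,0,1],[0.045,-0.025,0,0,0,0,1],[0.045,-0.025,0,0,0,0,1],[0.045,0,0,0,0,0,1]]}}

```text
time_s: 6.75
ee_pos: [0.5117, 0.2515, 0.1742]
eef_rot: [3.141, -0.0, 1.419]
force: [1.1, -1.6, -0.2]
grip_width: 0.0373
grip_force: 0.0
```

```bash
python3 - <<'E'
from h import *
show();print(delta((-.124,.205,.12)))
snap("scene","s1");m=ctrl.camera_model("wrist");im=ctrl.camera("wrist")
a=cv2.imread("pics/s1.png")[165:295,210:440];a=cv2.resize(a,None,fx=3.4,fy=3.4,interpolation=cv2.INTER_CUBIC)
cv2.imwrite("pics/c2.png",a);cv2.imwrite("pics/w1.png",im[:,:,::-1]);np.save("w1.npy",np.array([m],dtype=object),allow_pickle=True)
E
```

```text
t 6.75 board [-0.1208  0.2056  0.1742] F [ 1.32 -1.44 -0.25] rot [ 3.141 -0.     1.419] w 0.037254286787500805
[-0.0006 -0.0032  0.0542]
```

View pics/c2.png

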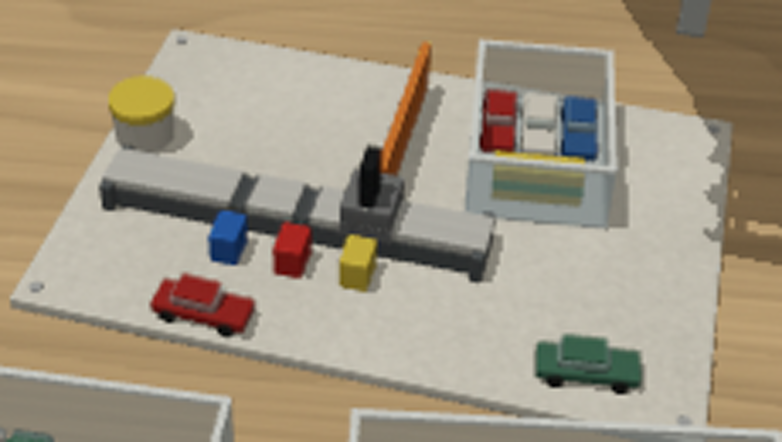

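View pics/w1.png

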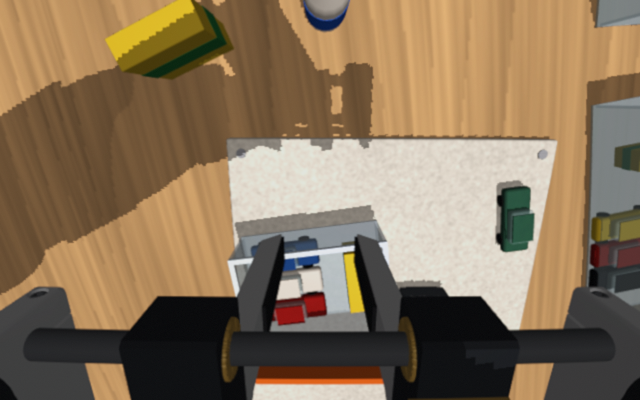

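The stop's carriage is beside the yellow tag. The wrist view shows the box's +y rim from (231,263) to (386,240), and the fingers are not yet fully open. I'll check the rim and then lower behind it.

Emit:
{"api": "jog_arm", "payload": {"motion": [[0,-0.003,0.02,0,0,0,1],[0,0,0.02,0,0,0,1],[0,0,0,0,0,0,1],[0,0,0,0,0,0,1],[0,0,0,0,0,0,1]]}}

```text
time_s: 7.35
ee_pos: [0.511, 0.2505, 0.1348]
eef_rot: [3.14, -0.001, 1.418]
force: [-0.1, 0.1, 0.2]
grip_width: 0.0847
grip_force: 0.0
```

```bash
python3 - <<'E'
from h import *
show();m=np.load("w1.npy",allow_pickle=True)[0]
f=lambda uv,z:((cast(m,uv,z)[:,:2]-T0)@RB).round(4).tolist()
print("rim",f([(231,263),(386,240)],.072),"base",f([(243,237),(375,215)],.014),"board edge",f([(229,139),(557,139)],.012),"crayon",f([(117,55),(190,3),(230,48)],.09))
print(delta((-.124,.205,.034)))
E
```

```text
t 7.35 board [-0.1213  0.2045  0.1348] F [-0.1   0.09  0.24] rot [ 3.140e+00 -1.000e-03  1.418e+00] w 0.08471885075604792
rim [[-0.2019, 0.1489], [-0.0577, 0.1725]] base [[-0.203, 0.1511], [-0.0586, 0.177]] board edge [[-0.2112, 0.2579], [0.1283, 0.2597]] crayon [[-0.2707, 0.3286], [-0.2122, 0.3628], [-0.1852, 0.3323]]
[ 0.0005 -0.0028  0.1008]
```

Emit:
{"api": "jog_arm", "payload": {"motion": [[0,-0.004,0.025,0,0,0,1],[0,0,0.025,0,0,0,1],[0,0,0.025,0,0,0,1],[0,0,0.022,0,0,0,1],[0,0,0,0,-0.1,0,1]]}}

```text
time_s: 7.85
ee_pos: [0.5057, 0.2494, 0.0348]
eef_rot: [-3.139, 0.102, 1.417]
force: [0.2, -1.2, 0.8]
grip_width: 0.0941
grip_force: 0.0
```

Emit:
{"api": "jog_arm", "payload": {"motion": [[0,0,0,0,0,0,1]]}}

```text
time_s: 7.95
ee_pos: [0.5069, 0.2523, 0.037]
eef_rot: [3.141, 0.101, 1.42]
force: [-0.2, 0.7, 0.1]
grip_width: 0.0938
grip_force: 0.0
```

```bash
python3 - <<'E'
from h import *
show();print(delta((-.125,.18,.034)))
E
```

```text
t 7.95 board [-0.1257  0.2056  0.037 ] F [-0.33  0.68  0.08] rot [3.141 0.101 1.42 ] w 0.09381423469097915
[-0.0252  0.0007  0.0056]
```

Emit:
{"api": "jog_arm", "payload": {"motion": [[-0.008,0,0.004,0,0,0,1],[-0.008,0,0.001,0,0,0,1],[-0.006,0,0.001,0,0,0,1],[-0.004,0,0,0,0,0,1],[-0.004,0,0,0,0,0,1]]}}

```text
time_s: 8.45
ee_pos: [0.502, 0.2209, 0.034]
eef_rot: [3.141, 0.099, 1.418]
force: [0.3, 1.2, -0.1]
grip_width: 0.094
grip_force: 0.5
```

Emit:
{"api": "jog_arm", "payload": {"motion": [[-0.004,0,0.0004,0,0,0,1],[-0.004,0,0.0004,0,0,0,1],[-0.004,0,0.0004,0,0,0,1]]}}

```text
time_s: 8.75
ee_pos: [0.5002, 0.2094, 0.0339]
eef_rot: [3.141, 0.099, 1.419]
force: [1.5, 2.1, 1.7]
grip_width: 0.0938
grip_force: 1.2
```

Emit:
{"api": "jog_arm", "payload": {"motion": [[-0.004,0,0.0004,0,0,0,1],[-0.004,0,0.0004,0,0,0,1],[-0.004,0,0.0004,0,0,0,1]]}}

```text
time_s: 9.05
ee_pos: [0.498, 0.1973, 0.0336]
eef_rot: [-3.141, 0.1, 1.419]
force: [0.7, 3.5, 2.4]
grip_width: 0.0941
grip_force: 1.6
```

Emit:
{"api": "jog_arm", "payload": {"motion": [[-0.004,0,0.0004,0,0,0,1],[-0.004,0,0.0004,0,0,0,1],[-0.004,0,0.0004,0,0,0,1]]}}

```text
time_s: 9.35
ee_pos: [0.4962, 0.1853, 0.0336]
eef_rot: [-3.141, 0.1, 1.419]
force: [0.6, 2.8, 2.3]
grip_width: 0.0944
grip_force: 1.6
```

```bash
python3 - <<'E'
from h import *
show();print(delta((-.125,.122,.034)));snap("scene","s2")
a=cv2.imread("pics/s2.png")[165:295,210:440];cv2.imwrite("pics/c3.png",cv2.resize(a,None,fx=3.4,fy=3.4,interpolation=cv2.INTER_CUBIC))
E
```

```text
t 9.35 board [-0.1261  0.1378  0.0336] F [0.21 2.84 2.32] rot [-3.141  0.1    1.419] w 0.09435970806752352
[-0.0157  0.0011  0.0012]
```

View pics/c3.png

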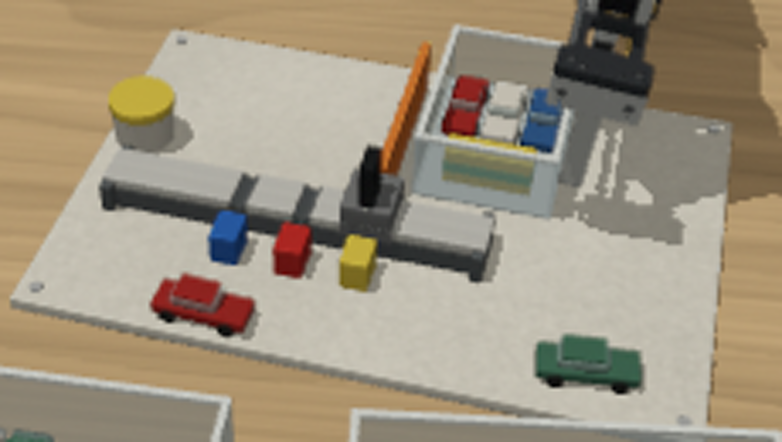

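The box is now square to the board, about 15 mm from the plate, and sliding at about 3 N. The stop hasn't moved.

Emit:
{"api": "jog_arm", "payload": {"motion": [[-0.004,0,0.0004,0,0,0,1],[-0.004,0,0.0004,0,0,0,1],[-0.002,0,0.0002,0,0,0,1]]}}

```text
time_s: 9.7
ee_pos: [0.4947, 0.1753, 0.0336]
eef_rot: [-3.141, 0.1, 1.419]
force: [0.1, 3.4, 0.8]
grip_width: 0.0939
grip_force: 1.3
```

Emit:
{"api": "jog_arm", "payload": {"motion": [[-0.001,0,0.0001,0,0,0,1],[-0.001,0,0.0001,0,0,0,1]]}}

```text
time_s: 9.9
ee_pos: [0.4944, 0.1736, 0.0336]
eef_rot: [-3.141, 0.1, 1.419]
force: [1.1, 2.3, 0.4]
grip_width: 0.094
grip_force: 1.3
```

Emit:
{"api": "jog_arm", "payload": {"motion": [[-0.001,0,0.0001,0,0,0,1]]}}

```text
time_s: 10.0
ee_pos: [0.4943, 0.1727, 0.0336]
eef_rot: [-3.142, 0.1, 1.419]
force: [0.3, 3.2, 0.3]
grip_width: 0.094
grip_force: 1.3
```

Emit:
{"api": "jog_arm", "payload": {"motion": [[-0.001,0,0.0001,0,0,0,1]]}}

```text
time_s: 10.1
ee_pos: [0.4941, 0.1717, 0.0336]
eef_rot: [-3.142, 0.1, 1.419]
force: [-0.1, 2.7, 1.4]
grip_width: 0.0938
grip_force: 1.2
```

Emit:
{"api": "jog_arm", "payload": {"motion": [[-0.001,0,0.0001,0,0,0,1]]}}

```text
time_s: 10.2
ee_pos: [0.494, 0.1707, 0.0336]
eef_rot: [-3.141, 0.1, 1.419]
force: [-0.4, 2.5, 0.6]
grip_width: 0.0942
grip_force: 1.2
```

Emit:
{"api": "jog_arm", "payload": {"motion": [[-0.001,0,0.0001,0,0,0,1]]}}

```text
time_s: 10.3
ee_pos: [0.4938, 0.1699, 0.0336]
eef_rot: [-3.142, 0.1, 1.419]
force: [-1.1, 7.5, 1.1]
grip_width: 0.094
grip_force: 3.8
```

Emit:
{"api": "jog_arm", "payload": {"motion": [[0,0,0,0,0,0,1]]}}

```text
time_s: 10.4
ee_pos: [0.4938, 0.1699, 0.0336]
eef_rot: [-3.142, 0.099, 1.419]
force: [0.1, 4.8, 1.0]
grip_width: 0.094
grip_force: 2.4
```

```bash
python3 - <<'E'
from h import *
show();m,im=snap("side","side2")
a=im[140:280,235:405,::-1];cv2.imwrite("pics/c4.png",cv2.resize(a,None,fx=4.4,fy=4.2,interpolation=cv2.INTER_CUBIC));print(ctrl.get_obs()["moment"])
E
```

```text
t 10.4 board [-0.1262  0.1222  0.0336] F [-0.62  4.78  0.96] rot [-3.142  0.099  1.419] w 0.09399049497570929
[ 0.97939527  0.00835804 -0.05586448]
```

View pics/c4.png

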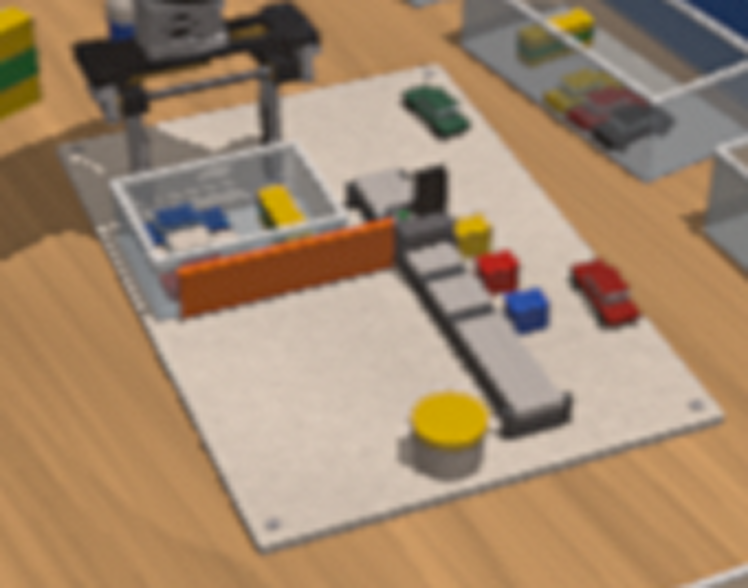

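The side view shows the box against the plate and the stop at the yellow tag. To make sure it lies flat, I'll back off, shut the fingers and press gently once at the middle, so the box can settle onto the plate.

Emit:
{"api": "jog_arm", "payload": {"motion": [[0.005,0,-0.0005,0,0,0,1],[0.01,0,-0.001,0,0,0,1],[0.01,0,-0.001,0,0,0,1],[0,0,0,0,0,0,-1],[0,0,0,0,0,0,-1]]}}

```text
time_s: 10.95
ee_pos: [0.4975, 0.1948, 0.0334]
eef_rot: [-3.141, 0.1, 1.42]
force: [0.6, -1.4, 1.1]
grip_width: 0.0816
grip_force: 0.0
```

Emit:
{"api": "jog_arm", "payload": {"motion": [[0,0,0,0,0,0,-1],[0,0,0,0,0,0,-1],[0,0,0,0,0,0,-1],[0,0,0,0,0,0,-1],[0,0,0,0,0,0,-1]]}}

```text
time_s: 11.45
ee_pos: [0.4977, 0.1944, 0.0336]
eef_rot: [3.142, 0.1, 1.419]
force: [0.2, 0.2, 0.3]
grip_width: 0.0413
grip_force: 0.0
```

Emit:
{"api": "jog_arm", "payload": {"motion": [[-0.008,0,0.0008,0,0,0,-1],[-0.008,0,0.0008,0,0,0,-1],[-0.003,0,0.0003,0,0,0,-1],[-0.003,0,0.0003,0,0,0,-1],[0,0,0,0,0,0,-1]]}}

```text
time_s: 11.95
ee_pos: [0.4943, 0.1723, 0.0337]
eef_rot: [3.142, 0.1, 1.418]
force: [-0.3, -0.0, -0.3]
grip_width: 0.002
grip_force: 0.0
```

```bash
python3 - <<'E'
from h import *
show();print(delta((-.125,.122,.034)))
E
```

```text
t 11.95 board [-0.126   0.1247  0.0337] F [-0.28 -0.09 -0.26] rot [3.142 0.1   1.418] w 0.002042416968968139
[-0.0027  0.001  -0.    ]
```

Emit:
{"api": "jog_arm", "payload": {"motion": [[-0.001,0,0.0001,0,0,0,-1],[-0.001,0,0.0001,0,0,0,-1]]}}

```text
time_s: 12.15
ee_pos: [0.494, 0.1708, 0.0336]
eef_rot: [3.142, 0.1, 1.419]
force: [-0.3, 0.6, 0.1]
grip_width: 0.0003
grip_force: 0.0
```

Emit:
{"api": "jog_arm", "payload": {"motion": [[-0.0005,0,0,0,0,0,-1],[0,0,0,0,0,0,-1]]}}

```text
time_s: 12.35
ee_pos: [0.4939, 0.1703, 0.0337]
eef_rot: [3.142, 0.1, 1.419]
force: [-0.1, 0.5, -0.3]
grip_width: 0.0005
grip_force: 0.1
```

Emit:
{"api": "jog_arm", "payload": {"motion": [[-0.0005,0,0,0,0,0,-1],[0,0,0,0,0,0,-1]]}}

```text
time_s: 12.55
ee_pos: [0.4939, 0.17, 0.0337]
eef_rot: [3.142, 0.099, 1.419]
force: [-1.0, 3.4, -1.7]
grip_width: 0.0005
grip_force: 1.6
```

Emit:
{"api": "jog_arm", "payload": {"motion": [[-0.0005,0,0,0,0,0,-1],[0,0,0,0,0,0,-1]]}}

```text
time_s: 12.75
ee_pos: [0.4938, 0.1697, 0.0337]
eef_rot: [3.141, 0.099, 1.419]
force: [-0.2, 6.5, -2.9]
grip_width: 0.0004
grip_force: 3.0
```

Emit:
{"api": "jog_arm", "payload": {"motion": [[-0.0003,0,0,0,0,0,-1],[0,0,0,0,0,0,-1]]}}

```text
time_s: 12.95
ee_pos: [0.4937, 0.1696, 0.0337]
eef_rot: [3.141, 0.099, 1.419]
force: [0.9, 7.8, -4.6]
grip_width: 0.0004
grip_force: 3.7
```

The force rises stiffly (about 5 N on the plate, below the notch's hold), so the box is seated. Retreating clear.

Emit:
{"api": "jog_arm", "payload": {"motion": [[0.005,0,-0.0005,0,0,0,-1],[0.015,0,-0.0015,0,0,0,-1],[0.015,0,-0.0015,0,0,0,-1],[0,0,-0.03,0,0.1,0,-1],[0,0,-0.05,0,0,0,-1]]}}

```text
time_s: 13.45
ee_pos: [0.498, 0.2071, 0.1118]
eef_rot: [-3.136, -0.0, 1.42]
force: [0.7, 0.4, 0.5]
grip_width: 0.0001
grip_force: 0.0
```

Emit:
{"api": "jog_arm", "payload": {"motion": [[0,0,-0.05,0,0,0,-1],[-0.03,0,-0.03,0,0,0,-1],[-0.04,0,0,0,0,0,-1],[-0.04,0,0,0,0,0,-1],[0,0,0,0,0,0,-1]]}}

```text
time_s: 13.95
ee_pos: [0.4827, 0.0958, 0.1942]
eef_rot: [3.141, 0.0, 1.416]
force: [0.0, 0.2, -0.2]
grip_width: -0.0001
grip_force: 0.0
```

```bash
python3 - <<'E'
from h import *
show();a=snap("side","side3")[1][175:235,255:345,::-1];b=snap("scene","s3")[1][170:235,300:400,::-1];w=snap("wrist","w3")[1][:,:,::-1]
r=lambda x,W,H:cv2.resize(x,(W,H),interpolation=cv2.INTER_CUBIC)
cv2.imwrite("pics/fin.png",np.vstack([np.hstack([r(a,400,267),r(b,400,267)]),r(w,533,333)[:, :533] if 0 else np.hstack([r(w,520,325),np.zeros((325,280,3),np.uint8)])]))
E
```

```text
t 13.95 board [-0.1259  0.0472  0.1942] F [-0.01  0.17 -0.16] rot [3.141 0.    1.416] w -0.00010287996444163935
```

View pics/fin.png

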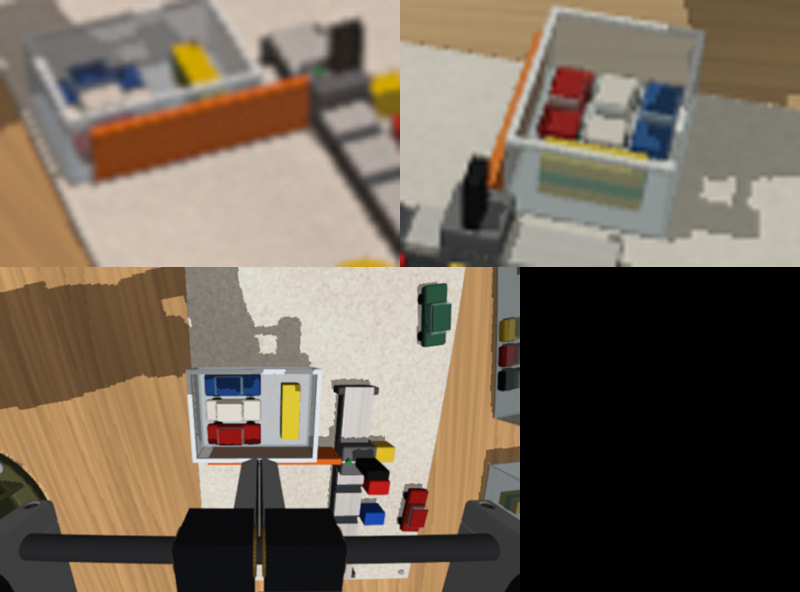

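The final views show the box flat along the plate, the carriage beside the yellow tag and the tool clear. The plate resisted about 5 N without sliding (it slides at 1–3 N when out of a notch), so the stop is still clicked in.

```bash
python3 -c "
from station import ctrl
print(ctrl.hand_in())"
```

```text
the job is handed in; nothing more can be done
None
```

The job is handed in at about 14 s of the 56 s allowed: the stop is clicked into the notch beside the yellow tag, the box lies flat against the orange plate, and nothing else was touched; no verdict was returned.

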